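# Pack the pine blocks in the fence and lock the row with the wedge

## Robot

A 7-joint arm with a two-finger parallel gripper is mounted at the origin on a cart in front of the work surface, level with it; the furniture and walls round the work are solid. World frame = base frame: x ahead of the robot, y to its left, z up, the work surface at z = 0. Lengths are in mm, angles in rad, forces in N, time in s.
With the tool pointing down it reaches from about 425 to 875 mm from the base axis. Payload 9.9 kg.
Tool frame: the origin (TCP) lies on the centre line of the jaws, within the pads' length; the fingertips stand 17 mm ahead of it and the grasp point (between the pads) lies 2 mm behind it; z points along the fingers, y is the line along which they close (so a half turn about z gives the same grasp; the last joint's range is limited). The gripper opens to 85 mm and grips with 20 to 120 N. Pads are 22 mm wide; open, the fingers measure 114 mm over their backs; the gripper's body (76 mm by 85 mm) begins 54 mm behind the grasp point. The pads swing forward as they close: fully open they stand 13 mm farther back than shut.
Start: joints at [1.18, 0.576, 0.025, 1.437, -0.015, 1.129, -0.057], TCP at [203.861, -643.483, 248.289] pointing down, gripper open.
Joint ranges: [-2.76, 2.76], [-0.34, 2.15], [-1.52, 1.57], [0.19, 2.46], [-1.09, 4.23], [0.17, 1.99], [-2.82, 2.82]. Speed limits (rad/s): [2.22, 2.22, 3.01, 3.01, 3.14, 3.14, 3.14].

## Interface

Orientations are given as a rotation vector (axis times angle).
In Python, from workcell import robot gives the robot as it stands.
- The arm moves only by the tool send_rows, never from a script. Its argument "series" is a list of rows, each an object of numbers: "grip": the gripper command: -1 is fully open, 1 is shut, values between are in proportion; "tx", "ty", "tz": the shift along the tool's x, y, z in m; "turn": the turn about the tool's z in rad. In form: [{"grip": .., "tx": .., "ty": .., "tz": .., "turn": ..}, ...]. A call has 1 to 20 rows; each row is the pose to reach, as a shift and turn from the pose commanded when the call began, along the tool's axes at that moment; what a row does not reach only later rows make up. A row lasts 1/12 s, in which the tool goes at most 41.7 mm and 7.16 degrees, less where a joint would pass 70% of its speed; a pose out of reach is approached as far as the arm can. A call with a gripper value outside its range is refused whole. The fingers move at their own pace and stop on an object; the grip force is fixed at half the most. Time passes only in rows, so rows that repeat a pose let the fingers close. It gives the time, the measured TCP pose, the force, the opening and the grip force at its end, in the units of the state.
- robot.state(): the state, without advancing time (a new reading comes with each control period).
- robot.grab_frame(name): name is "side" or "top" or "wrist"; returns the picture (400x640x3 uint8, blue, green, red); there is no depth.
- robot.camera_model(name): a dict with "camera_matrix" (3x3 intrinsics, pixels), "rvec" (rotation vector, rad) and "tvec" (3), from world to camera coordinates, as OpenCV has them. Camera axes: x right, y down, z forward; pixel columns grow to the right and rows downward; lengths in mm; the calibration is good to about 2 mm. A picture is of the moment at which its call begins: read the wrist's pose just before it. camera_model takes no time and is no camera call; for the wrist camera it gives the pose at the moment of the call.
- robot.sign_off(): hands the job in; it is judged then, once.
The state is a dict: "time_s": time; "joint_positions": joint angles; "joint_vel": joint speeds; "joint_efforts": joint torques, N m; "tool_pos": TCP position; "eef_rot": TCP orientation; "contact_force": force on the tool from outside, world axes, zero at the start; "moment": the same for the moment, N m; "gripper_width": finger opening in mm; "grip_force": force on a finger pad.
Only numpy, scipy, OpenCV 4.12 (cv2) and the standard library are available. Lean on these libraries where they do the work, as an engineer would, in place of code of your own. Each camera call takes 0.05 s, during which the arm holds its last target. There are 200 camera calls.

## Task

Lay the three pine blocks in one neat row in the wooden fence: push the two that lie in it fully home against the back rail and up to the side rail, and put the third one beside them, on the side of the slanted rail, also fully home, so that all three touch side by side without gaps. Lock the row by driving the wooden wedge, thin end first, into the gap between the third block and the slanted rail with a firm push (about 15 N), until it jams and holds the row tight by itself; leave everything lying flat.

Things in the scene. Friction and masses are not known exactly. Their poses are not given: they have to be found in the camera images.
- fence: L-shaped fence of two wooden rails 30 mm high, 22 wide, screwed to the worktop, no floor. Origin: on the worktop in the inner corner. Inner face of the back rail: plane x=0, runs 270 mm along own -y; of the side rail: y=0, runs 105 mm along -x. Mouth open to -x. Finished row: blocks' long sides along the fence's x, centres at x=-0.055, y=-0.03, -0.09, -0.15
- slant_rail: wooden rail 105 mm long, 22 wide, 30 high, fixed facing the side rail across the row. Origin: on the worktop at the rear end of its inner face (3 mm before the back rail). Axes parallel to the fence's; the inner face runs to -x, drifting 1 mm to -y per 8 mm. Gap beside the tight row: 12 to 18 mm wide at the rear, 13 mm more at the mouth
- block_a_mid (a point): plain pine block, 110 mm long (along its own y axis), 60 mm wide (x), 38 mm high, 0.12 kg; all three blocks are alike. This one lies between the fence's rails next to the side rail, not yet home. The point is its centre, 19 mm above its underside
- block_b_mid (a point): plain pine block, 110 mm long (along its own y axis), 60 mm wide (x), 38 mm high, 0.12 kg; all three blocks are alike. This one lies between the fence's rails next to the first, not yet home. The point is its centre
- block_c_mid (a point): plain pine block, 110 mm long (along its own y axis), 60 mm wide (x), 38 mm high, 0.12 kg; all three blocks are alike. This one lies loose on the open worktop outside the fence. The point is its centre
- wedge_mid (a point): smooth waxed wooden wedge lying loose on the worktop, 120 mm long, 36 high, 0.11 kg; thin end (20 mm) at own +x, thick end (35 mm) at -x; both long faces slope alike, same 1:8 taper in all as the gap. Point: its centre, 18 mm up. It jams with its thin end about 8 to 66 mm from the back rail, thick end standing out of the mouth, and stays jammed after a 15 N push
There are look-alikes about, which are no part of the job. Leave any yellow look-alike of the part that bears block_c_mid alone.

How it is judged (in metres and radians):
At the end, for the whole second after the job is handed in: Blocks flat, at rest, square to the back rail (0.05 rad), each home against it (5 mm) and in its place in the tight row from the side rail (6 mm), block c nearest the slanted rail; wedge flat, jammed between block c and the slanted rail, pressing on each with over 5 N (x of block_a_mid in the frame of fence between -0.06 and -0.05 m and y of block_a_mid in the frame of fence between -0.036 and -0.024 m and angle between the y axis of each of block_a_mid, block_b_mid, block_c_mid and the x axis of fence, either way round below 0.05 rad and angle between each of block_a_mid, block_b_mid, block_c_mid, wedge_mid's own z axis and vertical below 0.1 rad and linear speed of each of block_a, block_b, block_c, wedge below 0.01 m/s and x of block_b_mid in the frame of fence between -0.06 and -0.05 m and y of block_b_mid in the frame of fence between -0.096 and -0.084 m and x of block_c_mid in the frame of fence between -0.06 and -0.05 m and y of block_c_mid in the frame of fence between -0.156 and -0.144 m and contact force between wedge and slant_rail above 5 N and contact force between wedge and block_c above 5 N); the robot touches nothing.
It also fails if it takes over 72 s, if anything falls off the work surface, if the arm or the gripper's body presses on something with over 40 N, if the wrist force passes 120 N, or if a joint passes its speed limit or range.

## Working session

There is one attempt and no reset: what is moved stays moved. The work goes in short steps, Python scripts to look and compute and a tool call to move; the robot and the scene stay as the last step left them, time stands still between calls to the robot, and variables do not carry over. Pictures are saved under pics/ and viewed, at most 10 in all, crops included, and the job is handed in when it is done.

Besides the shell and the picture viewer there is one more tool, called as name(argument=value, ...) on one line, values as JSON. send_rows: Moves the arm, as the interface text tells. Its arguments: {"type":"object","properties":{"series":{"type":"array"}},"required":["series"]}

```bash
mkdir -p pics; ls; python3 - <<'E'
from workcell import robot
import cv2
s=robot.state();print(s)
for n in("top","side"):
    m=robot.camera_model(n);print(n,m)
    cv2.imwrite(f"pics/{n}0.png",robot.grab_frame(n))
E
```

```text
pics
{'time_s': 0.0, 'joint_positions': array([ 1.18020845,  0.57651613,  0.02485974,  1.43791994, -0.01501717,
        1.12898636, -0.0565231 ]), 'joint_vel': array([ 2.53736787e-05, -8.92129350e-04,  5.99337249e-05,  3.92618212e-04,
       -2.48104877e-04,  1.17381590e-03, -7.76475819e-04]), 'joint_efforts': array([-1.23612215e-03, -7.65749717e+01,  2.25018762e+00, -2.85958940e+01,
        1.53482828e-02,  1.29665720e-02,  7.64100650e-05]), 'tool_pos': array([ 203.72297322, -643.07553179,  247.44951015]), 'eef_rot': array([-3.10311408e+00, -4.79752422e-01,  5.16155519e-04]), 'contact_force': array([-0.10638628, -0.03991193, -0.2353256 ]), 'moment': array([ 0.02701371, -0.0078392 , -0.02032491]), 'grip_force': 0.0, 'gripper_width': 85.34400644930352}
top {'camera_matrix': array([[404.10851406,   0.        , 311.24850221],
       [  0.        , 404.10851406, 192.70305409],
       [  0.        ,   0.        ,   1.        ]]), 'rvec': array([ 2.17494758, -2.04903522,  0.21276852]), 'tvec': array([-124.55416271,  561.09935046,  981.25889884])}
side {'camera_matrix': array([[501.66110563,   0.        , 317.95224133],
       [  0.        , 501.66110563, 204.52243565],
       [  0.        ,   0.        ,   1.        ]]), 'rvec': array([ 1.94126979, -0.20282898,  0.14606998]), 'tvec': array([-580.94692578,   74.62639689, 1504.56980149])}
```

View pics/top0.png

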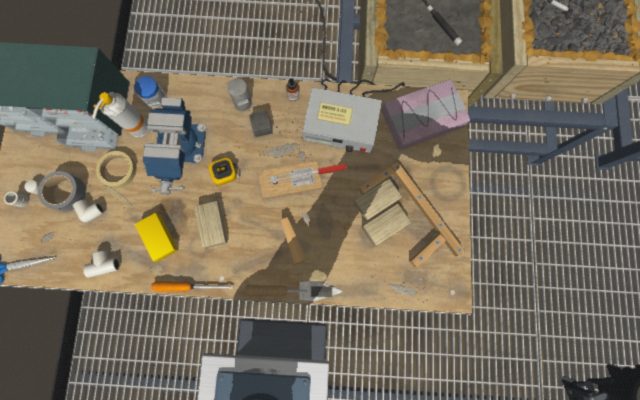

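View pics/side0.png

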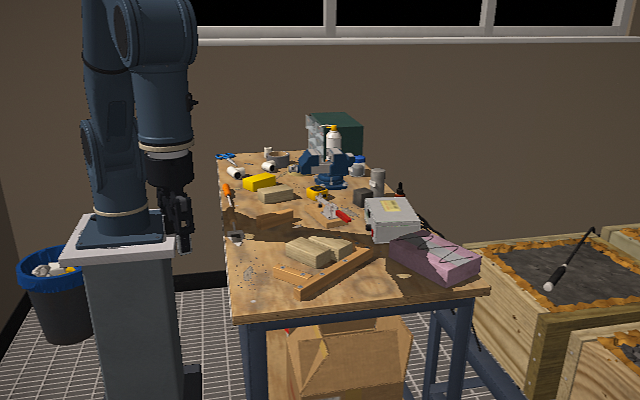

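```bash
cat > h.py <<'E'
import numpy as np, cv2
from workcell import robot
def ray(px,m):
    px=np.atleast_2d(np.float64(px)).reshape(-1,1,2)
    R=cv2.Rodrigues(m["rvec"])[0]; n=cv2.undistortPoints(px,m["camera_matrix"],None)[:,0]
    d=np.c_[n,np.ones(len(n))]@R; o=-R.T@m["tvec"].ravel(); return o,d
def onz(px,z,m):
    o,d=ray(px,m); return (o+d*((z-o[2])/d[:,2])[:,None])[:,:2]
def proj(P,m):
    return cv2.projectPoints(np.float64(P).reshape(-1,1,3),m["rvec"],m["tvec"],m["camera_matrix"],None)[0][:,0]
E
python3 - <<'E'
from h import *
m=robot.camera_model("top")
for p in [(378,200),(385,223),(210,223),(290,240),(155,237),(458,250),(400,165),(320,200)]: print(p,onz(p,30,m).round())
print(proj([[203,-643,0],[0,0,0]],m), ray((0,0),m)[0])
I=cv2.imread("pics/top0.png")
cv2.imwrite("pics/t1.png",cv2.resize(I[150:310,345:475],None,fx=3.7,fy=3.7,interpolation=cv2.INTER_CUBIC))
cv2.imwrite("pics/t2.png",cv2.resize(I[160:310,130:350],None,fx=3.6,fy=3.6,interpolation=cv2.INTER_CUBIC))
E
```

```text
(378, 200) [[ 564. -267.]]
(385, 223) [[ 504. -287.]]
(210, 223) [[477. 167.]]
(290, 240) [[446. -43.]]
(155, 237) [[433. 305.]]
(458, 250) [[ 446. -476.]]
(400, 165) [[ 663. -324.]]
(320, 200) [[ 555. -115.]]
[[521.6776906  351.86053722]
 [259.95378512 423.77869073]] [ 357.66927744 -100.1586098  1074.82844582]
```

View pics/t1.png

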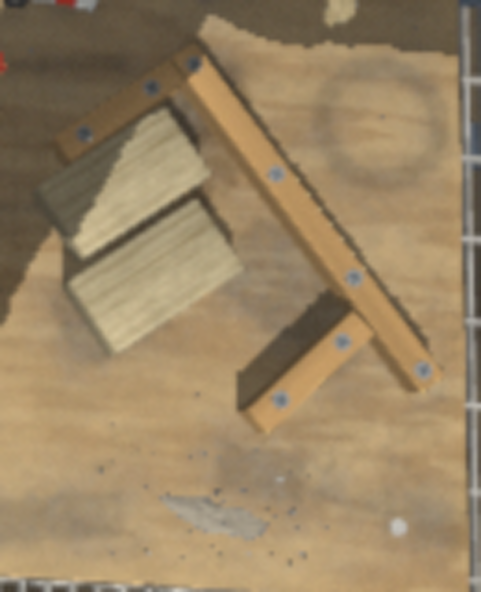

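View pics/t2.png

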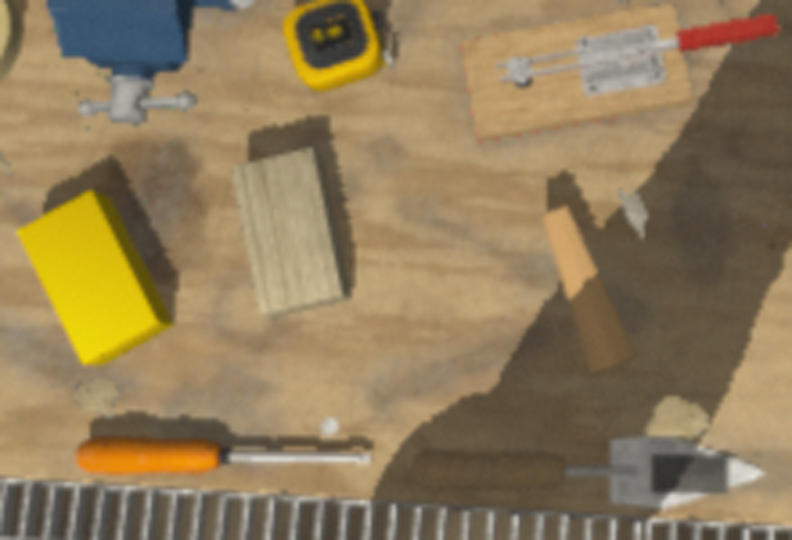

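```bash
cat > meas.py <<'E'
from h import *
m=robot.camera_model("top")
T1=lambda p:(np.float64(p)+.5)/3.7-.5+[345,150]
T2=lambda p:(np.float64(p)+.5)/3.6-.5+[130,160]
bs=onz(T1([(194,63),(276,174),(354,277),(423,370)]),30,m)
ss=onz(T1([(85,134),(152,87)]),30,m); sl=onz(T1([(342,341),(281,399)]),30,m)
v=cv2.fitLine(bs.astype(np.float32),cv2.DIST_L2,0,.01,.01).ravel(); yf=v[:2]*np.sign(v[0]); c=v[2:]
xf=np.array([yf[1],-yf[0]])
X0=c@xf-11; Y0=ss.mean(0)@yf-11
F=xf*X0+yf*Y0
yawF=np.arctan2(xf[1],xf[0])
toF=lambda p:np.c_[(p-F)@xf,(p-F)@yf]
print("F",F,"yaw",yawF,"xf",xf,"yf",yf)
print("side screws",toF(ss).round(1),"slant",toF(sl).round(1),"back",toF(bs).round(1))
def box(P,n):
    c=P.mean(0); r=cv2.minAreaRect(P.astype(np.float32)); l=(P[2]+P[3]-P[0]-P[1])/2
    print(n,c.round(1),"F",toF(c[None]).round(1),[np.linalg.norm(P[i]-P[(i+1)%4]).round() for i in range(4)],"edges yaw",[np.degrees(np.arctan2(*(P[(i+1)%4]-P[i])[::-1])).round(1) for i in range(4)])
print("yawF deg",np.degrees(yawF))
box(onz(T1([(37,188),(165,108),(210,173),(82,257)]),38,m),"a")
box(onz(T1([(68,285),(195,198),(243,267),(115,353)]),38,m),"b")
box(onz(T2([(234,169),(316,148),(344,297),(264,313)]),38,m),"c")
W=onz(T2([(545,213),(568,206),(634,354),(594,372)]),36,m);box(W,"w")
print("wedge axis yaw",np.degrees(np.arctan2(*((W[0]+W[1]-W[2]-W[3])/2)[::-1])))
E
python3 meas.py
```

```text
F [ 644.18650739 -312.38055882] yaw -0.91446215 xf [ 0.61021674 -0.7922345 ] yf [0.7922345  0.61021674]
side screws [[-85.   10.5]
 [-24.6  11.5]] slant [[ -23.3 -210. ]
 [ -82.7 -217.9]] back [[  11.2    8.9]
 [  10.6  -89.7]
 [  11.2 -179.3]
 [  11.  -257.5]]
yawF deg -52.394817
a [ 566.3 -266. ] F [[-84.2 -33.4]] [np.float64(109.0), np.float64(56.0), np.float64(110.0), np.float64(58.0)] edges yaw [np.float64(-54.5), np.float64(-144.2), np.float64(126.4), np.float64(35.2)]
b [ 500.8 -289.9] F [[-105.4  -99.9]] [np.float64(110.0), np.float64(58.0), np.float64(109.0), np.float64(56.0)] edges yaw [np.float64(-52.6), np.float64(-143.9), np.float64(126.6), np.float64(36.9)]
c [474.2 164.8] F [[-481.7  156.5]] [np.float64(60.0), np.float64(110.0), np.float64(57.0), np.float64(107.0)] edges yaw [np.float64(-71.8), np.float64(-163.6), np.float64(104.8), np.float64(18.2)]
w [448.2 -48.9] F [[-328.3    5.5]] [np.float64(17.0), np.float64(116.0), np.float64(31.0), np.float64(118.0)] edges yaw [np.float64(-69.5), np.float64(-152.2), np.float64(117.4), np.float64(21.2)]
wedge axis yaw 24.464320041543168
```

```bash
cat >> h.py <<'E'
from scipy.spatial.transform import Rotation as Ro
F=np.array([644.2,-312.4]); xf=np.array([.61022,-.79223]); yf=np.array([.79223,.61022]); YF=-52.4
def W(x,y): return F+x*xf+y*yf
def plan(xy,z,yaw):
    s=robot.state(); R=Ro.from_rotvec(s["eef_rot"]).as_matrix()
    y0=np.degrees(np.arctan2(R[1,0],R[0,0]))
    d=R.T@(np.r_[xy,z]-s["tool_pos"]); t=np.radians((y0-yaw+90)%180-90)
    print("t",round(s["time_s"],2),"pos",s["tool_pos"].round(1),"Fpos",((s["tool_pos"][:2]-F)@np.c_[xf,yf]).round(1),"yaw",y0.round(2),"q7",s["joint_positions"][6].round(2),"f",s["contact_force"].round(1),"w",round(s["gripper_width"],1),"tilt",R[:,2].round(3))
    print("  -> tx,ty,tz,turn",(d/1000).round(4),t.round(3))
E
python3 -c "
from h import *
plan(W(-100,-160),100,YF);plan(W(-100,-160),25,YF)"
```

```text
t 0.1 pos [ 203.8 -643.1  247.6] Fpos [  -6.7 -550.7] yaw 17.58 q7 -0.06 f [-0.5  0.5  0.1] w 85.6 tilt [-0.     0.001 -1.   ]
  -> tx,ty,tz,turn [ 0.3352 -0.2212  0.1479] 1.221
t 0.1 pos [ 203.8 -643.1  247.6] Fpos [  -6.7 -550.7] yaw 17.58 q7 -0.06 f [-0.5  0.5  0.1] w 85.6 tilt [-0.     0.001 -1.   ]
  -> tx,ty,tz,turn [ 0.3352 -0.2211  0.2229] 1.221
```

send_rows(series=[{"grip":1,"tx":0.335,"ty":-0.221,"tz":0.1,"turn":1.221},{"grip":1,"tx":0.335,"ty":-0.221,"tz":0.1,"turn":1.221},{"grip":1,"tx":0.335,"ty":-0.221,"tz":0.1,"turn":1.221},{"grip":1,"tx":0.335,"ty":-0.221,"tz":0.1,"turn":1.221},{"grip":1,"tx":0.335,"ty":-0.221,"tz":0.1,"turn":1.221},{"grip":1,"tx":0.335,"ty":-0.221,"tz":0.1,"turn":1.221},{"grip":1,"tx":0.335,"ty":-0.221,"tz":0.1,"turn":1.221},{"grip":1,"tx":0.335,"ty":-0.221,"tz":0.1,"turn":1.221},{"grip":1,"tx":0.335,"ty":-0.221,"tz":0.1,"turn":1.221},{"grip":1,"tx":0.335,"ty":-0.221,"tz":0.1,"turn":1.221},{"grip":1,"tx":0.335,"ty":-0.221,"tz":0.1,"turn":1.221},{"grip":1,"tx":0.335,"ty":-0.221,"tz":0.1,"turn":1.221},{"grip":1,"tx":0.335,"ty":-0.221,"tz":0.1,"turn":1.221}])

```text
time_s: 1.18
tool_pos: [456.3, -331.7, 148.1]
eef_rot: [2.82, -1.384, -0.001]
contact_force: [-0.7, -1.8, -0.3]
gripper_width: 0.0
grip_force: 0.0
```

```bash
python3 -c "
from h import *
plan(W(-100,-160),25,YF)
m=robot.camera_model('wrist');cv2.imwrite('pics/w1.png',robot.grab_frame('wrist'))"
```

```text
t 1.18 pos [ 456.3 -331.7  148.1] Fpos [ -99.4 -160.7] yaw -52.28 q7 -1.69 f [-0.7 -1.8 -0.3] w 0.0 tilt [-0.001 -0.    -1.   ]
  -> tx,ty,tz,turn [-0.0005 -0.0008  0.1231] 0.002
```

View pics/w1.png

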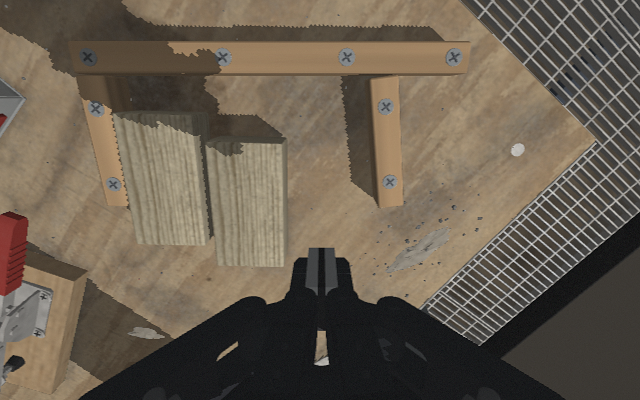

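```bash
python3 -c "
from h import *
m=robot.camera_model('wrist')
f=lambda P,z:print(((onz(P,z,m)-F)@np.c_[xf,yf]).round(1).tolist())
f([(88,57),(222,57),(346,57),(454,57),(96,108),(113,184),(386,107),(389,182)],30)
f([(113,112),(207,112),(208,244),(139,244),(207,137),(286,139),(285,266),(219,266)],38)
f([(309,290),(334,290)],131)
"
```

```text
[[11.4, 9.1], [11.4, -88.5], [11.4, -179.0], [11.4, -257.8], [-24.2, 11.9], [-84.7, 12.3], [-23.5, -210.6], [-83.1, -217.2]]
[[-26.8, -5.8], [-26.8, -75.8], [-136.2, -63.2], [-136.2, -3.8], [-45.2, -73.5], [-46.7, -133.9], [-157.9, -128.8], [-157.9, -70.4]]
[[-116.9, -154.0], [-116.9, -167.8]]
```

send_rows(series=[{"grip":1,"tx":0,"ty":0,"tz":0.04,"turn":0},{"grip":1,"tx":0,"ty":0,"tz":0.08,"turn":0},{"grip":1,"tx":0,"ty":0,"tz":0.11,"turn":0},{"grip":1,"tx":0,"ty":0,"tz":0.123,"turn":0},{"grip":1,"tx":0,"ty":0,"tz":0.123,"turn":0},{"grip":1,"tx":0,"ty":0,"tz":0.123,"turn":0}])

```text
time_s: 1.73
tool_pos: [455.2, -333.1, 25.3]
eef_rot: [2.817, -1.39, -0.001]
contact_force: [-0.0, -0.6, 0.0]
gripper_width: 0.4
grip_force: 0.0
```

send_rows(series=[{"grip":1,"tx":0,"ty":-0.005,"tz":0,"turn":0},{"grip":1,"tx":0,"ty":-0.01,"tz":0,"turn":0},{"grip":1,"tx":0,"ty":-0.014,"tz":0,"turn":0},{"grip":1,"tx":0,"ty":-0.017,"tz":0,"turn":0},{"grip":1,"tx":0,"ty":-0.02,"tz":0,"turn":0},{"grip":1,"tx":0,"ty":-0.022,"tz":0,"turn":0},{"grip":1,"tx":0,"ty":-0.024,"tz":0,"turn":0}])

```text
time_s: 2.32
tool_pos: [475.7, -317.0, 25.5]
eef_rot: [2.819, -1.386, 0.0]
contact_force: [-1.5, -0.7, 1.1]
gripper_width: 0.1
grip_force: 1.1
```

send_rows(series=[{"grip":1,"tx":0,"ty":-0.002,"tz":0,"turn":0},{"grip":1,"tx":0,"ty":-0.004,"tz":0,"turn":0},{"grip":1,"tx":0,"ty":-0.004,"tz":0,"turn":0}])

```text
time_s: 2.57
tool_pos: [478.3, -314.9, 25.3]
eef_rot: [2.818, -1.387, -0.001]
contact_force: [-2.6, -2.4, 3.3]
gripper_width: -0.2
grip_force: 1.9
```

```bash
python3 -c "
from h import *
plan(W(-100,-160),25,YF)"
```

```text
t 2.57 pos [ 478.3 -314.9   25.3] Fpos [ -99.3 -133. ] yaw -52.41 q7 -1.66 f [-2.6 -2.4  3.3] w -0.2 tilt [-0.001 -0.    -1.   ]
  -> tx,ty,tz,turn [-0.0007  0.027   0.0004] -0.0
```

send_rows(series=[{"grip":1,"tx":0,"ty":-0.001,"tz":0,"turn":0},{"grip":1,"tx":0,"ty":-0.002,"tz":0,"turn":0},{"grip":1,"tx":0,"ty":-0.003,"tz":0,"turn":0},{"grip":1,"tx":0,"ty":-0.003,"tz":0,"turn":0}])

```text
time_s: 2.9
tool_pos: [478.4, -314.7, 25.3]
eef_rot: [2.814, -1.389, -0.003]
contact_force: [-9.6, -8.3, 5.5]
gripper_width: -0.0
grip_force: 6.3
```

```bash
python3 -c "
from h import *
plan(W(-100,-160),25,YF)
cv2.imwrite('pics/w2.png',robot.grab_frame('wrist'))"
```

```text
t 2.9 pos [ 478.4 -314.7   25.3] Fpos [ -99.3 -132.8] yaw -52.55 q7 -1.67 f [-9.6 -8.3  5.5] w -0.0 tilt [-0.003 -0.002 -1.   ]
  -> tx,ty,tz,turn [-0.0006  0.0272  0.0004] -0.003
```

send_rows(series=[{"grip":1,"tx":0,"ty":0.008,"tz":0,"turn":0},{"grip":1,"tx":0,"ty":0.008,"tz":0,"turn":0},{"grip":1,"tx":0,"ty":0.008,"tz":-0.04,"turn":0},{"grip":-0.1,"tx":-0.02,"ty":0.008,"tz":-0.05,"turn":0},{"grip":-0.1,"tx":-0.06,"ty":-0.01,"tz":-0.05,"turn":0},{"grip":-0.1,"tx":-0.09,"ty":-0.04,"tz":-0.05,"turn":0},{"grip":-0.1,"tx":-0.09,"ty":-0.073,"tz":-0.05,"turn":0},{"grip":-0.1,"tx":-0.09,"ty":-0.073,"tz":-0.02,"turn":0},{"grip":-0.1,"tx":-0.09,"ty":-0.073,"tz":0.002,"turn":0},{"grip":-0.1,"tx":-0.09,"ty":-0.073,"tz":0.004,"turn":0},{"grip":-0.1,"tx":-0.09,"ty":-0.073,"tz":0.004,"turn":0}])

```text
time_s: 3.87
tool_pos: [483.3, -196.2, 20.5]
eef_rot: [-2.819, 1.386, 0.004]
contact_force: [0.6, -0.1, 0.3]
gripper_width: 46.8
grip_force: 0.0
```

```bash
python3 -c "
from h import *
plan(W(-124,-60),22,YF)
m=robot.camera_model('wrist');cv2.imwrite('pics/w3.png',robot.grab_frame('wrist'))"
```

```text
t 3.87 pos [ 483.3 -196.2   20.5] Fpos [-190.3  -56.6] yaw -52.37 q7 -1.81 f [ 0.6 -0.1  0.3] w 46.8 tilt [-0.002  0.001 -1.   ]
  -> tx,ty,tz,turn [ 0.0662  0.0035 -0.0017] 0.001
```

View pics/w3.png

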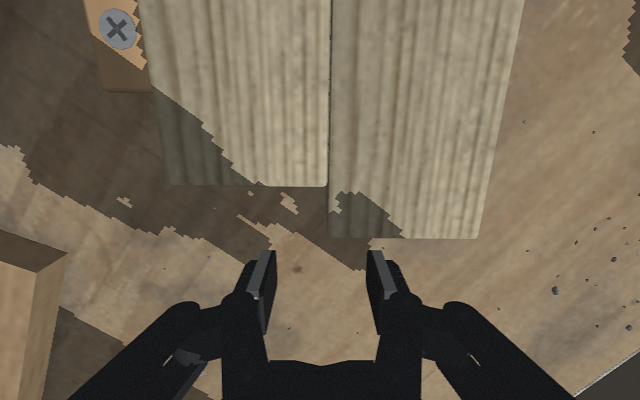

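send_rows(series=[{"grip":-0.1,"tx":0.008,"ty":0.0035,"tz":0,"turn":0},{"grip":-0.1,"tx":0.016,"ty":0.0035,"tz":0,"turn":0},{"grip":-0.1,"tx":0.022,"ty":0.0035,"tz":0,"turn":0},{"grip":-0.1,"tx":0.028,"ty":0.0035,"tz":0,"turn":0},{"grip":-0.1,"tx":0.034,"ty":0.0035,"tz":0,"turn":0},{"grip":-0.1,"tx":0.04,"ty":0.0035,"tz":0,"turn":0},{"grip":-0.1,"tx":0.046,"ty":0.0035,"tz":0,"turn":0},{"grip":-0.1,"tx":0.052,"ty":0.0035,"tz":0,"turn":0},{"grip":-0.1,"tx":0.056,"ty":0.0035,"tz":0,"turn":0},{"grip":-0.1,"tx":0.06,"ty":0.0035,"tz":0,"turn":0},{"grip":-0.1,"tx":0.063,"ty":0.0035,"tz":0,"turn":0},{"grip":-0.1,"tx":0.066,"ty":0.0035,"tz":0,"turn":0},{"grip":-0.1,"tx":0.066,"ty":0.0035,"tz":0,"turn":0}])

```text
time_s: 5.0
tool_pos: [521.4, -251.7, 21.2]
eef_rot: [2.819, -1.387, -0.001]
contact_force: [-3.9, 1.2, 0.6]
gripper_width: 46.8
grip_force: 1.6
```

send_rows(series=[{"grip":-0.1,"tx":0.001,"ty":0,"tz":0,"turn":0},{"grip":-0.1,"tx":0.002,"ty":0,"tz":0,"turn":0},{"grip":-0.1,"tx":0.003,"ty":0,"tz":0,"turn":0}])

```text
time_s: 5.25
tool_pos: [522.5, -253.2, 21.1]
eef_rot: [-2.819, 1.386, 0.003]
contact_force: [-6.8, 5.3, 5.7]
gripper_width: 47.0
grip_force: 5.0
```

```bash
python3 -c "
from h import *
plan(W(-124,-60),22,YF)"
```

```text
t 5.25 pos [ 522.5 -253.2   21.1] Fpos [-121.2  -60.2] yaw -52.37 q7 -1.78 f [-6.8  5.3  5.7] w 47.0 tilt [-0.002  0.001 -1.   ]
  -> tx,ty,tz,turn [-0.0028 -0.0002 -0.0009] 0.001
```

send_rows(series=[{"grip":-0.1,"tx":0.001,"ty":0,"tz":0,"turn":0},{"grip":-0.1,"tx":0.002,"ty":0,"tz":0,"turn":0},{"grip":-0.1,"tx":0.003,"ty":0,"tz":0,"turn":0},{"grip":-0.1,"tx":0.003,"ty":0,"tz":0,"turn":0}])

```text
time_s: 5.58
tool_pos: [522.5, -253.2, 21.0]
eef_rot: [-2.817, 1.385, 0.011]
contact_force: [-9.7, 11.0, 12.4]
gripper_width: 46.8
grip_force: 7.6
```

```bash
python3 -c "
from h import *
plan(W(-200,-60),22,YF)"
```

```text
t 5.58 pos [ 522.5 -253.2   21. ] Fpos [-121.2  -60.3] yaw -52.36 q7 -1.78 f [-9.7 11.  12.4] w 46.8 tilt [-0.005  0.005 -1.   ]
  -> tx,ty,tz,turn [-0.0789 -0.0003 -0.0004] 0.001
```

send_rows(series=[{"grip":-0.1,"tx":-0.02,"ty":0,"tz":0,"turn":0},{"grip":-0.1,"tx":-0.03,"ty":0,"tz":-0.03,"turn":0},{"grip":-0.1,"tx":-0.03,"ty":0,"tz":-0.07,"turn":0},{"grip":-0.1,"tx":-0.03,"ty":0,"tz":-0.11,"turn":0},{"grip":-0.1,"tx":-0.03,"ty":0,"tz":-0.15,"turn":0}])

```text
time_s: 6.0
tool_pos: [507.1, -232.5, 173.2]
eef_rot: [2.819, -1.386, 0.002]
contact_force: [0.6, -0.9, -1.3]
gripper_width: 46.8
grip_force: 0.0
```

```bash
python3 -c "
from h import *
plan((434,152),180,17)"
```

```text
t 6.0 pos [ 507.1 -232.5  173.2] Fpos [-146.9  -59.8] yaw -52.37 q7 -1.88 f [ 0.6 -0.9 -1.3] w 46.8 tilt [ 0.001 -0.001 -1.   ]
  -> tx,ty,tz,turn [-0.3492 -0.1768 -0.0072] -1.211
```

send_rows(series=[{"grip":-1,"tx":-0.349,"ty":-0.177,"tz":-0.007,"turn":-1.211},{"grip":-1,"tx":-0.349,"ty":-0.177,"tz":-0.007,"turn":-1.211},{"grip":-1,"tx":-0.349,"ty":-0.177,"tz":-0.007,"turn":-1.211},{"grip":-1,"tx":-0.349,"ty":-0.177,"tz":-0.007,"turn":-1.211},{"grip":-1,"tx":-0.349,"ty":-0.177,"tz":-0.007,"turn":-1.211},{"grip":-1,"tx":-0.349,"ty":-0.177,"tz":-0.007,"turn":-1.211},{"grip":-1,"tx":-0.349,"ty":-0.177,"tz":-0.007,"turn":-1.211},{"grip":-1,"tx":-0.349,"ty":-0.177,"tz":-0.007,"turn":-1.211},{"grip":-1,"tx":-0.349,"ty":-0.177,"tz":-0.007,"turn":-1.211},{"grip":-1,"tx":-0.349,"ty":-0.177,"tz":-0.007,"turn":-1.211},{"grip":-1,"tx":-0.349,"ty":-0.177,"tz":-0.007,"turn":-1.211},{"grip":-1,"tx":-0.349,"ty":-0.177,"tz":-0.007,"turn":-1.211},{"grip":-1,"tx":-0.349,"ty":-0.177,"tz":-0.007,"turn":-1.211}])

```text
time_s: 7.08
tool_pos: [434.6, 151.3, 178.4]
eef_rot: [3.107, 0.46, 0.001]
contact_force: [0.0, 0.0, -0.3]
gripper_width: 85.5
grip_force: 0.0
```

```bash
python3 -c "
from h import *
plan((434,152),22,17)
m=robot.camera_model('wrist');cv2.imwrite('pics/w4.png',robot.grab_frame('wrist'))
print(proj([[474+a*.956-b*.292,165+a*.292+b*.956,38] for a,b in((55,30),(55,-30),(-55,-30),(-55,30))],m))"
```

```text
t 7.08 pos [434.6 151.3 178.4] Fpos [-495.3  116.9] yaw 16.85 q7 -1.69 f [ 0.   0.  -0.3] w 85.5 tilt [ 0.001 -0.    -1.   ]
  -> tx,ty,tz,turn [-0.0005 -0.0009  0.1564] -0.003
[[282.74086341  80.47368448]
 [356.42700213  80.26965225]
 [352.27606883 207.04917614]
 [287.89431309 207.22930137]]
```

View pics/w4.png

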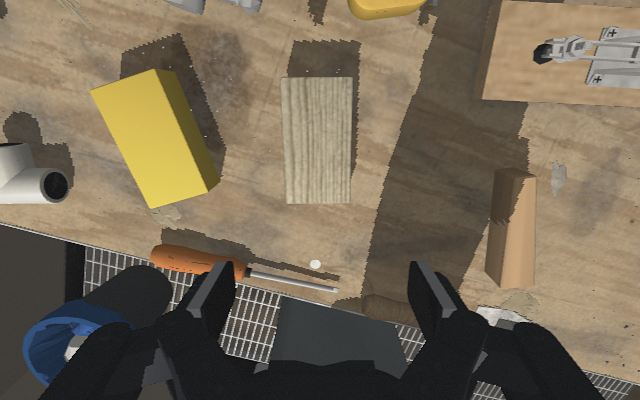

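```bash
python3 -c "
from h import *
m=robot.camera_model('wrist')
P=onz([(281,78),(353,77),(350,203),(287,204)],38,m);c=P.mean(0);u=(P[0]+P[1]-P[2]-P[3])/2;yw=np.arctan2(u[1],u[0])
print(P.round(),c,np.degrees(yw))
plan(c-41*u/np.linalg.norm(u),22,np.degrees(yw))"
```

```text
[[519. 211.]
 [537. 155.]
 [433. 123.]
 [415. 179.]] [476.19486093 167.09246155] 17.273716270166194
t 7.13 pos [434.5 150.9 178.4] Fpos [-495.   116.6] yaw 16.81 q7 -1.69 f [ 0.2  0.3 -0.4] w 85.4 tilt [ 0.001 -0.    -1.   ]
  -> tx,ty,tz,turn [ 0.0035 -0.0032  0.1564] -0.008
```

send_rows(series=[{"grip":-1,"tx":0.0035,"ty":-0.003,"tz":0.04,"turn":-0.008},{"grip":-1,"tx":0.0035,"ty":-0.003,"tz":0.08,"turn":-0.008},{"grip":-1,"tx":0.0035,"ty":-0.003,"tz":0.11,"turn":-0.008},{"grip":-1,"tx":0.0035,"ty":-0.003,"tz":0.14,"turn":-0.008},{"grip":-1,"tx":0.0035,"ty":-0.003,"tz":0.156,"turn":-0.008},{"grip":-1,"tx":0.0035,"ty":-0.003,"tz":0.156,"turn":-0.008},{"grip":0.4,"tx":0.0035,"ty":-0.003,"tz":0.156,"turn":-0.008},{"grip":0.8,"tx":0.0035,"ty":-0.003,"tz":0.156,"turn":-0.008},{"grip":0.8,"tx":0.0035,"ty":-0.003,"tz":0.156,"turn":-0.008},{"grip":0.8,"tx":0.0035,"ty":-0.003,"tz":0.156,"turn":-0.008},{"grip":0.8,"tx":0.0035,"ty":-0.003,"tz":0.156,"turn":-0.008},{"grip":0.8,"tx":0.0035,"ty":-0.003,"tz":0.156,"turn":-0.008}])

```text
time_s: 8.13
tool_pos: [437.3, 156.1, 23.7]
eef_rot: [-3.105, -0.476, -0.004]
contact_force: [-0.4, -0.6, 8.8]
gripper_width: 59.0
grip_force: 65.2
```

send_rows(series=[{"grip":0.8,"tx":0,"ty":0,"tz":-0.03,"turn":0},{"grip":0.8,"tx":0,"ty":0,"tz":-0.06,"turn":0},{"grip":0.8,"tx":0,"ty":0,"tz":-0.09,"turn":0},{"grip":0.8,"tx":0,"ty":0,"tz":-0.12,"turn":0},{"grip":0.8,"tx":0,"ty":0,"tz":-0.12,"turn":0}])

```text
time_s: 8.55
tool_pos: [438.8, 156.9, 147.8]
eef_rot: [-3.103, -0.476, -0.013]
contact_force: [1.0, -0.1, -0.1]
gripper_width: 58.7
grip_force: 65.5
```

```bash
python3 -c "
from h import *
print(robot.state()['grip_force'])
plan(W(-165,-152),110,YF)
plan(W(-165,-152),25,YF)"
```

```text
65.48269271850586
t 8.55 pos [438.8 156.9 147.8] Fpos [-497.2  123.7] yaw 17.43 q7 -1.69 f [ 1.  -0.1 -0.1] w 58.7 tilt [ 0.008  0.004 -1.   ]
  -> tx,ty,tz,turn [-0.1445  0.4069  0.036 ] 1.219
t 8.55 pos [438.8 156.9 147.8] Fpos [-497.2  123.7] yaw 17.43 q7 -1.69 f [ 1.  -0.1 -0.1] w 58.7 tilt [ 0.008  0.004 -1.   ]
  -> tx,ty,tz,turn [-0.1453  0.407   0.121 ] 1.219
```

```bash
python3 -c "
from h import *
plan(W(-210,-155),110,YF)"
```

```text
t 8.55 pos [438.8 156.9 147.8] Fpos [-497.2  123.7] yaw 17.43 q7 -1.69 f [ 1.  -0.1 -0.1] w 58.7 tilt [ 0.008  0.004 -1.   ]
  -> tx,ty,tz,turn [-0.1629  0.3657  0.0359] 1.219
```

send_rows(series=[{"grip":0.8,"tx":-0.012,"ty":0.026,"tz":0,"turn":0.09},{"grip":0.8,"tx":-0.024,"ty":0.052,"tz":0.01,"turn":0.18},{"grip":0.8,"tx":-0.036,"ty":0.079,"tz":0.02,"turn":0.27},{"grip":0.8,"tx":-0.048,"ty":0.105,"tz":0.03,"turn":0.36},{"grip":0.8,"tx":-0.06,"ty":0.131,"tz":0.036,"turn":0.45},{"grip":0.8,"tx":-0.071,"ty":0.157,"tz":0.036,"turn":0.54},{"grip":0.8,"tx":-0.083,"ty":0.183,"tz":0.036,"turn":0.63},{"grip":0.8,"tx":-0.095,"ty":0.21,"tz":0.036,"turn":0.72},{"grip":0.8,"tx":-0.107,"ty":0.236,"tz":0.036,"turn":0.81},{"grip":0.8,"tx":-0.119,"ty":0.262,"tz":0.036,"turn":0.9},{"grip":0.8,"tx":-0.13,"ty":0.288,"tz":0.036,"turn":0.99},{"grip":0.8,"tx":-0.142,"ty":0.314,"tz":0.036,"turn":1.08},{"grip":0.8,"tx":-0.154,"ty":0.34,"tz":0.036,"turn":1.15},{"grip":0.8,"tx":-0.163,"ty":0.366,"tz":0.036,"turn":1.219},{"grip":0.8,"tx":-0.163,"ty":0.366,"tz":0.036,"turn":1.219},{"grip":0.8,"tx":-0.163,"ty":0.366,"tz":0.036,"turn":1.219}])

```text
time_s: 9.88
tool_pos: [390.5, -243.4, 106.6]
eef_rot: [2.817, -1.39, 0.002]
contact_force: [0.7, -0.0, -1.8]
gripper_width: 59.2
grip_force: 65.4
```

```bash
python3 -c "
from h import *
plan(W(-210,-155),26,YF)"
```

```text
t 9.88 pos [ 390.5 -243.4  106.6] Fpos [-209.5 -158.8] yaw -52.54 q7 -1.73 f [ 0.7 -0.  -1.8] w 59.2 tilt [ 0.001 -0.001 -1.   ]
  -> tx,ty,tz,turn [-0.0006 -0.0038  0.0806] -0.002
```

send_rows(series=[{"grip":0.8,"tx":0,"ty":-0.004,"tz":0.03,"turn":-0.002},{"grip":0.8,"tx":0,"ty":-0.004,"tz":0.06,"turn":-0.002},{"grip":0.8,"tx":0,"ty":-0.004,"tz":0.08,"turn":-0.002},{"grip":0.8,"tx":0,"ty":-0.004,"tz":0.08,"turn":-0.002},{"grip":0.8,"tx":0.015,"ty":-0.004,"tz":0.08,"turn":-0.002},{"grip":0.8,"tx":0.03,"ty":-0.004,"tz":0.08,"turn":-0.002},{"grip":0.8,"tx":0.045,"ty":-0.004,"tz":0.08,"turn":-0.002},{"grip":0.8,"tx":0.06,"ty":-0.004,"tz":0.08,"turn":-0.002},{"grip":0.8,"tx":0.075,"ty":-0.004,"tz":0.08,"turn":-0.002},{"grip":0.8,"tx":0.083,"ty":-0.004,"tz":0.08,"turn":-0.002},{"grip":0.8,"tx":0.083,"ty":-0.004,"tz":0.08,"turn":-0.002}])

```text
time_s: 10.8
tool_pos: [446.0, -305.6, 26.7]
eef_rot: [2.821, -1.382, 0.003]
contact_force: [0.7, -0.6, -0.9]
gripper_width: 59.4
grip_force: 68.3
```

```bash
python3 -c "
from h import *
plan(W(-126,-151),24,YF)
cv2.imwrite('pics/w5.png',robot.grab_frame('wrist'))
m=robot.camera_model('wrist');print(proj([[*W(0,-120),38],[*W(-110,-120),38],[*W(-30,-180),38]],m))"
```

```text
t 10.8 pos [ 446.  -305.6   26.7] Fpos [-126.3 -152.9] yaw -52.2 q7 -1.64 f [ 0.7 -0.6 -0.9] w 59.4 tilt [ 0.002 -0.001 -1.   ]
  -> tx,ty,tz,turn [ 0.0003 -0.0019  0.0027] 0.003
[[217.6198293  -56.40887246]
 [245.5301711  259.70310177]
 [404.0967365   52.17515512]]
```

View pics/w5.png

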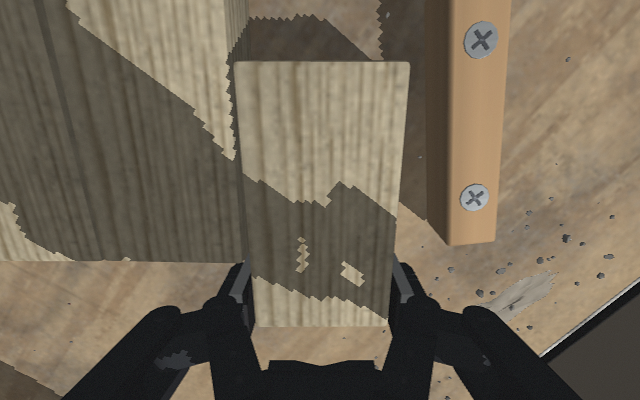

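send_rows(series=[{"grip":0.8,"tx":0,"ty":0,"tz":0.0025,"turn":0.003},{"grip":0.8,"tx":0,"ty":-0.002,"tz":0.0025,"turn":0.003},{"grip":0.8,"tx":0,"ty":-0.0035,"tz":0.0025,"turn":0.003},{"grip":0.8,"tx":0,"ty":-0.0035,"tz":0.0025,"turn":0.003},{"grip":-0.8,"tx":0,"ty":-0.0035,"tz":0.0025,"turn":0.003},{"grip":-0.8,"tx":0,"ty":-0.0035,"tz":0.0025,"turn":0.003},{"grip":-0.8,"tx":0,"ty":-0.0035,"tz":0.0025,"turn":0.003},{"grip":-0.8,"tx":0,"ty":-0.0035,"tz":-0.02,"turn":0.003},{"grip":-0.8,"tx":0,"ty":-0.0035,"tz":-0.055,"turn":0.003},{"grip":1,"tx":-0.03,"ty":0,"tz":-0.055,"turn":0.003},{"grip":1,"tx":-0.05,"ty":0,"tz":-0.055,"turn":0.003},{"grip":1,"tx":-0.05,"ty":0,"tz":-0.03,"turn":0.003},{"grip":1,"tx":-0.05,"ty":0,"tz":0.002,"turn":0.003},{"grip":1,"tx":-0.05,"ty":0,"tz":0.002,"turn":0.003}])

```text
time_s: 12.02
tool_pos: [412.4, -264.3, 21.1]
eef_rot: [-2.818, 1.387, 0.007]
contact_force: [-0.9, 0.3, 0.7]
gripper_width: 15.9
grip_force: 0.0
```

```bash
python3 -c "
from h import *
plan(W(-124,-150),24,YF)"
```

```text
t 12.02 pos [ 412.4 -264.3   21.1] Fpos [-179.5 -154.3] yaw -52.4 q7 -1.65 f [-0.9  0.3  0.7] w 15.9 tilt [-0.004  0.002 -1.   ]
  -> tx,ty,tz,turn [ 0.0555 -0.0043 -0.0032] -0.0
```

Push block c home.

send_rows(series=[{"grip":1,"tx":0.005,"ty":-0.004,"tz":-0.003,"turn":0},{"grip":1,"tx":0.012,"ty":-0.004,"tz":-0.003,"turn":0},{"grip":1,"tx":0.018,"ty":-0.004,"tz":-0.003,"turn":0},{"grip":1,"tx":0.024,"ty":-0.004,"tz":-0.003,"turn":0},{"grip":1,"tx":0.03,"ty":-0.004,"tz":-0.003,"turn":0},{"grip":1,"tx":0.036,"ty":-0.004,"tz":-0.003,"turn":0},{"grip":1,"tx":0.042,"ty":-0.004,"tz":-0.003,"turn":0},{"grip":1,"tx":0.047,"ty":-0.004,"tz":-0.003,"turn":0},{"grip":1,"tx":0.051,"ty":-0.004,"tz":-0.003,"turn":0},{"grip":1,"tx":0.054,"ty":-0.004,"tz":-0.003,"turn":0},{"grip":1,"tx":0.056,"ty":-0.004,"tz":-0.003,"turn":0},{"grip":1,"tx":0.058,"ty":-0.004,"tz":-0.003,"turn":0},{"grip":1,"tx":0.06,"ty":-0.004,"tz":-0.003,"turn":0},{"grip":1,"tx":0.061,"ty":-0.004,"tz":-0.003,"turn":0}])

```text
time_s: 13.18
tool_pos: [451.8, -308.5, 26.8]
eef_rot: [-2.816, 1.386, 0.012]
contact_force: [-9.3, 12.1, 10.6]
gripper_width: 0.2
grip_force: 7.8
```

```bash
python3 -c "
from h import *
plan(W(-124,-150),24,YF)"
```

```text
t 13.18 pos [ 451.8 -308.5   26.8] Fpos [-120.5 -150.1] yaw -52.39 q7 -1.65 f [-9.3 12.1 10.6] w 0.2 tilt [-0.005  0.006 -1.   ]
  -> tx,ty,tz,turn [-0.0034 -0.0001  0.0029] 0.0
```

send_rows(series=[{"grip":1,"tx":-0.015,"ty":0,"tz":0,"turn":0},{"grip":1,"tx":-0.03,"ty":0,"tz":-0.02,"turn":0},{"grip":1,"tx":-0.03,"ty":0,"tz":-0.06,"turn":0},{"grip":-0.2,"tx":-0.03,"ty":0,"tz":-0.1,"turn":0},{"grip":-0.2,"tx":-0.03,"ty":0,"tz":-0.1,"turn":0}])

```text
time_s: 13.6
tool_pos: [438.4, -290.0, 133.4]
eef_rot: [2.817, -1.389, 0.014]
contact_force: [1.1, -1.3, 0.2]
gripper_width: 23.5
grip_force: 0.0
```

```bash
python3 -c "
from h import *
plan((426.5,-58.5),120,24.5)"
```

```text
t 13.6 pos [ 438.4 -290.   133.4] Fpos [-143.3 -149.4] yaw -52.48 q7 -1.72 f [ 1.1 -1.3  0.2] w 23.5 tilt [ 0.008 -0.005 -1.   ]
  -> tx,ty,tz,turn [-0.191  -0.1315  0.0122] -1.344
```

send_rows(series=[{"grip":-0.2,"tx":-0.191,"ty":-0.1315,"tz":0,"turn":-1.344},{"grip":-0.2,"tx":-0.191,"ty":-0.1315,"tz":0,"turn":-1.344},{"grip":-0.2,"tx":-0.191,"ty":-0.1315,"tz":0,"turn":-1.344},{"grip":-0.2,"tx":-0.191,"ty":-0.1315,"tz":0,"turn":-1.344},{"grip":-0.2,"tx":-0.191,"ty":-0.1315,"tz":0,"turn":-1.344},{"grip":-0.2,"tx":-0.191,"ty":-0.1315,"tz":0,"turn":-1.344},{"grip":-0.2,"tx":-0.191,"ty":-0.1315,"tz":0,"turn":-1.344},{"grip":-0.2,"tx":-0.191,"ty":-0.1315,"tz":0,"turn":-1.344},{"grip":-0.2,"tx":-0.191,"ty":-0.1315,"tz":0,"turn":-1.344},{"grip":-0.2,"tx":-0.191,"ty":-0.1315,"tz":0,"turn":-1.344},{"grip":-0.2,"tx":-0.191,"ty":-0.1315,"tz":0,"turn":-1.344},{"grip":-0.2,"tx":-0.191,"ty":-0.1315,"tz":0,"turn":-1.344},{"grip":-0.2,"tx":-0.191,"ty":-0.1315,"tz":0,"turn":-1.344}])

```text
time_s: 14.68
tool_pos: [424.0, -56.4, 127.3]
eef_rot: [-3.071, -0.663, -0.001]
contact_force: [-0.3, 1.0, 0.8]
gripper_width: 51.5
grip_force: 0.0
```

```bash
python3 -c "
from h import *
plan((426.5,-58.5),22,24.5)
cv2.imwrite('pics/w6.png',robot.grab_frame('wrist'))"
```

```text
t 14.68 pos [424.  -56.4 127.3] Fpos [-337.1  -18.2] yaw 24.36 q7 -1.16 f [-0.3  1.   0.8] w 51.5 tilt [ 0.  0. -1.]
  -> tx,ty,tz,turn [0.0014 0.0029 0.1054] -0.002
```

View pics/w6.png

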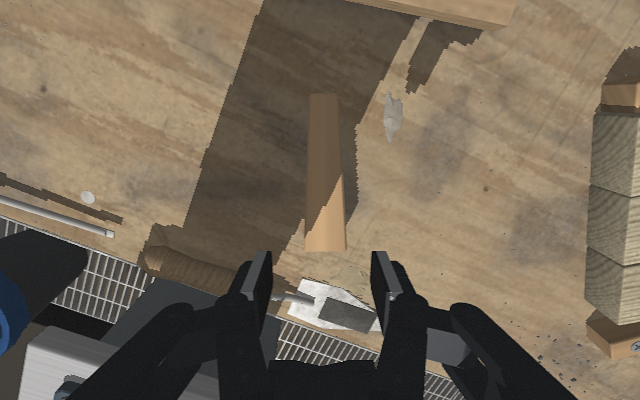

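```bash
python3 -c "
from h import *
m=robot.camera_model('wrist')
P=onz([(309,95),(337,95),(345,250),(305,251)],36,m);c=P.mean(0);u=(P[0]+P[1]-P[2]-P[3])/2;yw=np.arctan2(u[1],u[0])
print(P.round(),c,np.degrees(yw),np.linalg.norm(u),np.linalg.norm(P[0]-P[1]),np.linalg.norm(P[2]-P[3]))
plan(c-25*u/np.linalg.norm(u),23,np.degrees(yw))"
```

```text
[[498. -13.]
 [506. -31.]
 [403. -86.]
 [389. -58.]] [448.92364152 -46.9466484 ] 25.220252054179312 117.44850873856399 18.85715356746213 31.979594789313367
t 14.73 pos [424.  -56.4 127.3] Fpos [-337.2  -18.3] yaw 24.34 q7 -1.16 f [-0.2  0.1  0.3] w 51.2 tilt [ 0.  0. -1.]
  -> tx,ty,tz,turn [0.0016 0.002  0.1043] -0.015
```

send_rows(series=[{"grip":-0.2,"tx":0.0015,"ty":0.002,"tz":0.04,"turn":-0.015},{"grip":-0.2,"tx":0.0015,"ty":0.002,"tz":0.08,"turn":-0.015},{"grip":-0.2,"tx":0.0015,"ty":0.002,"tz":0.104,"turn":-0.015},{"grip":-0.2,"tx":0.0015,"ty":0.002,"tz":0.104,"turn":-0.015},{"grip":0.2,"tx":0.0015,"ty":0.002,"tz":0.104,"turn":-0.015},{"grip":0.8,"tx":0.0015,"ty":0.002,"tz":0.104,"turn":-0.015},{"grip":0.8,"tx":0.0015,"ty":0.002,"tz":0.104,"turn":-0.015},{"grip":0.8,"tx":0.0015,"ty":0.002,"tz":0.104,"turn":-0.015},{"grip":0.8,"tx":0.0015,"ty":0.002,"tz":0.104,"turn":-0.015},{"grip":0.8,"tx":0.0015,"ty":0.002,"tz":0.104,"turn":-0.015}])

```text
time_s: 15.57
tool_pos: [426.6, -57.5, 24.2]
eef_rot: [3.064, 0.691, 0.003]
contact_force: [-0.5, -0.6, 9.3]
gripper_width: 30.1
grip_force: 60.3
```

send_rows(series=[{"grip":0.8,"tx":0,"ty":0,"tz":-0.02,"turn":0},{"grip":0.8,"tx":0,"ty":0,"tz":-0.05,"turn":0},{"grip":0.8,"tx":0,"ty":0,"tz":-0.08,"turn":0},{"grip":0.8,"tx":0,"ty":0,"tz":-0.08,"turn":0}])

```text
time_s: 15.9
tool_pos: [428.0, -57.7, 107.6]
eef_rot: [3.063, 0.69, 0.01]
contact_force: [0.6, -0.1, -0.9]
gripper_width: 30.3
grip_force: 59.7
```

```bash
python3 -c "
from h import *
plan(W(-200,-200.6),95,YF+3.6)
cv2.imwrite('pics/w7.png',robot.grab_frame('wrist'))"
```

```text
t 15.9 pos [428.  -57.7 107.6] Fpos [-333.7  -15.9] yaw 25.4 q7 -1.15 f [ 0.6 -0.1 -0.9] w 30.3 tilt [ 0.007 -0.    -1.   ]
  -> tx,ty,tz,turn [-0.1523  0.1697  0.0122] 1.295
```

send_rows(series=[{"grip":0.8,"tx":-0.011,"ty":0.012,"tz":0,"turn":0.09},{"grip":0.8,"tx":-0.021,"ty":0.024,"tz":0,"turn":0.18},{"grip":0.8,"tx":-0.032,"ty":0.035,"tz":0,"turn":0.27},{"grip":0.8,"tx":-0.042,"ty":0.047,"tz":0,"turn":0.36},{"grip":0.8,"tx":-0.053,"ty":0.059,"tz":0,"turn":0.45},{"grip":0.8,"tx":-0.064,"ty":0.071,"tz":0,"turn":0.54},{"grip":0.8,"tx":-0.074,"ty":0.083,"tz":0,"turn":0.63},{"grip":0.8,"tx":-0.085,"ty":0.095,"tz":0,"turn":0.72},{"grip":0.8,"tx":-0.095,"ty":0.106,"tz":0,"turn":0.81},{"grip":0.8,"tx":-0.106,"ty":0.118,"tz":0,"turn":0.9},{"grip":0.8,"tx":-0.117,"ty":0.13,"tz":0,"turn":0.99},{"grip":0.8,"tx":-0.127,"ty":0.142,"tz":0,"turn":1.08},{"grip":0.8,"tx":-0.138,"ty":0.154,"tz":0.005,"turn":1.17},{"grip":0.8,"tx":-0.152,"ty":0.17,"tz":0.01,"turn":1.26},{"grip":0.8,"tx":-0.152,"ty":0.17,"tz":0.012,"turn":1.295},{"grip":0.8,"tx":-0.152,"ty":0.17,"tz":0.012,"turn":1.295},{"grip":0.8,"tx":-0.152,"ty":0.17,"tz":0.012,"turn":1.295}])

```text
time_s: 17.37
tool_pos: [361.4, -275.6, 90.6]
eef_rot: [-2.862, 1.295, 0.003]
contact_force: [0.6, -0.3, -0.7]
gripper_width: 30.2
grip_force: 59.6
```

```bash
python3 -c "
from h import *
plan(W(-200,-200.6),27,YF+3.6)"
```

```text
t 17.37 pos [ 361.4 -275.6   90.6] Fpos [-201.8 -201.6] yaw -48.67 q7 -1.56 f [ 0.6 -0.3 -0.7] w 30.2 tilt [-0.002  0.001 -1.   ]
  -> tx,ty,tz,turn [ 0.0019 -0.0009  0.0636] 0.002
```

Lower (2.5 mm clear) and slide in 62 mm along the axis.

send_rows(series=[{"grip":0.8,"tx":0.002,"ty":-0.001,"tz":0.03,"turn":0.002},{"grip":0.8,"tx":0.002,"ty":-0.001,"tz":0.055,"turn":0.002},{"grip":0.8,"tx":0.002,"ty":-0.001,"tz":0.064,"turn":0.002},{"grip":0.8,"tx":0.002,"ty":-0.001,"tz":0.064,"turn":0.002},{"grip":0.8,"tx":0.01,"ty":-0.001,"tz":0.064,"turn":0.002},{"grip":0.8,"tx":0.018,"ty":-0.001,"tz":0.064,"turn":0.002},{"grip":0.8,"tx":0.026,"ty":-0.001,"tz":0.064,"turn":0.002},{"grip":0.8,"tx":0.034,"ty":-0.001,"tz":0.064,"turn":0.002},{"grip":0.8,"tx":0.042,"ty":-0.001,"tz":0.064,"turn":0.002},{"grip":0.8,"tx":0.05,"ty":-0.001,"tz":0.064,"turn":0.002},{"grip":0.8,"tx":0.058,"ty":-0.001,"tz":0.064,"turn":0.002},{"grip":0.8,"tx":0.064,"ty":-0.001,"tz":0.064,"turn":0.002},{"grip":0.8,"tx":0.064,"ty":-0.001,"tz":0.064,"turn":0.002}])

```text
time_s: 18.45
tool_pos: [405.9, -324.7, 27.3]
eef_rot: [2.86, -1.3, 0.002]
contact_force: [1.8, 0.7, 0.1]
gripper_width: 30.2
grip_force: 59.4
```

```bash
python3 -c "
from h import *
plan(W(-137,-196.6),24,YF+3.6)
cv2.imwrite('pics/w8.png',robot.grab_frame('wrist'))"
```

```text
t 18.45 pos [ 405.9 -324.7   27.3] Fpos [-135.7 -196.3] yaw -48.87 q7 -1.51 f [1.8 0.7 0.1] w 30.2 tilt [ 0.001 -0.001 -1.   ]
  -> tx,ty,tz,turn [-0.0014  0.0002  0.0033] -0.001
```

View pics/w8.png

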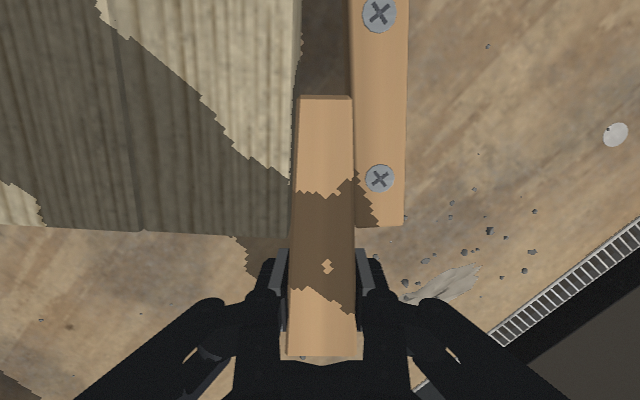

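send_rows(series=[{"grip":0.8,"tx":0,"ty":0,"tz":0.003,"turn":0},{"grip":0.8,"tx":0,"ty":0,"tz":0.003,"turn":0},{"grip":0,"tx":0,"ty":0,"tz":0.003,"turn":0},{"grip":0,"tx":0,"ty":0,"tz":0.003,"turn":0},{"grip":0,"tx":0,"ty":0,"tz":-0.02,"turn":0},{"grip":0,"tx":0,"ty":0,"tz":-0.05,"turn":0},{"grip":1,"tx":-0.03,"ty":0,"tz":-0.055,"turn":0},{"grip":1,"tx":-0.06,"ty":0,"tz":-0.055,"turn":0},{"grip":1,"tx":-0.062,"ty":0,"tz":-0.055,"turn":0},{"grip":1,"tx":-0.062,"ty":0,"tz":-0.03,"turn":0},{"grip":1,"tx":-0.062,"ty":0,"tz":0.001,"turn":0},{"grip":1,"tx":-0.062,"ty":0,"tz":0.001,"turn":0}])

```text
time_s: 19.5
tool_pos: [362.3, -275.7, 23.0]
eef_rot: [-2.859, 1.299, 0.008]
contact_force: [-0.6, 0.4, -0.0]
gripper_width: -0.2
grip_force: 0.0
```

```bash
python3 -c "
from h import *
plan(W(-165,-198.4),26,YF+3.6)"
```

```text
t 19.5 pos [ 362.3 -275.7   23. ] Fpos [-201.1 -200.9] yaw -48.87 q7 -1.51 f [-0.6  0.4 -0. ] w -0.2 tilt [-0.004  0.003 -1.   ]
  -> tx,ty,tz,turn [ 0.0362 -0.0003 -0.0032] -0.001
```

send_rows(series=[{"grip":1,"tx":0.007,"ty":0,"tz":-0.003,"turn":0},{"grip":1,"tx":0.013,"ty":0,"tz":-0.003,"turn":0},{"grip":1,"tx":0.018,"ty":0,"tz":-0.003,"turn":0},{"grip":1,"tx":0.022,"ty":0,"tz":-0.003,"turn":0},{"grip":1,"tx":0.026,"ty":0,"tz":-0.003,"turn":0},{"grip":1,"tx":0.03,"ty":0,"tz":-0.003,"turn":0},{"grip":1,"tx":0.033,"ty":0,"tz":-0.003,"turn":0}])

```text
time_s: 20.08
tool_pos: [385.9, -302.1, 29.6]
eef_rot: [-2.86, 1.3, -0.0]
contact_force: [-1.4, 1.0, 1.7]
gripper_width: 0.1
grip_force: 0.9
```

send_rows(series=[{"grip":1,"tx":0.002,"ty":0,"tz":0,"turn":0},{"grip":1,"tx":0.004,"ty":0,"tz":0,"turn":0},{"grip":1,"tx":0.005,"ty":0,"tz":0,"turn":0}])

```text
time_s: 20.33
tool_pos: [388.5, -305.1, 29.2]
eef_rot: [-2.86, 1.299, 0.002]
contact_force: [-2.6, 3.8, 2.8]
gripper_width: -0.2
grip_force: 2.2
```

```bash
python3 -c "
from h import *
plan(W(-160,-198.4),26,YF+3.6)"
```

```text
t 20.33 pos [ 388.5 -305.1   29.2] Fpos [-161.8 -198.1] yaw -48.87 q7 -1.51 f [-2.6  3.8  2.8] w -0.2 tilt [-0.001  0.001 -1.   ]
  -> tx,ty,tz,turn [0.0018 0.0004 0.0032] -0.001
```

send_rows(series=[{"grip":1,"tx":0.0015,"ty":0,"tz":0.001,"turn":0},{"grip":1,"tx":0.003,"ty":0,"tz":0.001,"turn":0},{"grip":1,"tx":0.003,"ty":0,"tz":0.001,"turn":0}])

```text
time_s: 20.58
tool_pos: [391.0, -307.8, 28.1]
eef_rot: [-2.86, 1.3, 0.0]
contact_force: [-1.2, 2.9, -0.9]
gripper_width: 0.1
grip_force: 1.6
```

send_rows(series=[{"grip":1,"tx":0.0015,"ty":0,"tz":0,"turn":0},{"grip":1,"tx":0.002,"ty":0,"tz":0,"turn":0},{"grip":1,"tx":0.002,"ty":0,"tz":0,"turn":0}])

```text
time_s: 20.83
tool_pos: [391.6, -308.4, 28.1]
eef_rot: [-2.859, 1.299, 0.003]
contact_force: [-2.7, 6.2, 1.9]
gripper_width: -0.2
grip_force: 3.2
```

send_rows(series=[{"grip":1,"tx":0.0015,"ty":0,"tz":0,"turn":0},{"grip":1,"tx":0.003,"ty":0,"tz":0,"turn":0},{"grip":1,"tx":0.003,"ty":0,"tz":0,"turn":0}])

```text
time_s: 21.08
tool_pos: [391.5, -308.5, 27.7]
eef_rot: [-2.857, 1.298, 0.011]
contact_force: [-8.3, 12.6, 6.6]
gripper_width: -0.0
grip_force: 7.2
```

send_rows(series=[{"grip":1,"tx":0.0015,"ty":0,"tz":0,"turn":0},{"grip":1,"tx":0.002,"ty":0,"tz":0,"turn":0},{"grip":1,"tx":0.002,"ty":0,"tz":0,"turn":0}])

```text
time_s: 21.33
tool_pos: [391.5, -308.6, 27.5]
eef_rot: [-2.856, 1.297, 0.016]
contact_force: [-10.7, 15.8, 11.0]
gripper_width: -0.4
grip_force: 9.7
```

```bash
python3 -c "
from h import *
plan(W(-160,-198.4),26,YF+3.6)"
```

```text
t 21.33 pos [ 391.5 -308.6   27.5] Fpos [-157.2 -197.9] yaw -48.83 q7 -1.51 f [-10.7  15.8  11. ] w -0.4 tilt [-0.008  0.008 -1.   ]
  -> tx,ty,tz,turn [-0.0028  0.0003  0.0015] -0.001
```

send_rows(series=[{"grip":1,"tx":-0.004,"ty":0,"tz":0,"turn":0},{"grip":1,"tx":-0.012,"ty":0,"tz":0,"turn":0},{"grip":1,"tx":-0.03,"ty":0,"tz":-0.01,"turn":0},{"grip":1,"tx":-0.035,"ty":0,"tz":-0.05,"turn":0},{"grip":1,"tx":-0.035,"ty":-0.03,"tz":-0.09,"turn":-0.06},{"grip":1,"tx":-0.035,"ty":-0.07,"tz":-0.13,"turn":-0.06},{"grip":1,"tx":-0.035,"ty":-0.1,"tz":-0.17,"turn":-0.06},{"grip":1,"tx":-0.035,"ty":-0.1,"tz":-0.2,"turn":-0.06},{"grip":1,"tx":-0.035,"ty":-0.1,"tz":-0.2,"turn":-0.06},{"grip":1,"tx":-0.035,"ty":-0.1,"tz":-0.2,"turn":-0.06},{"grip":1,"tx":-0.035,"ty":-0.1,"tz":-0.2,"turn":-0.06}])

```text
time_s: 22.25
tool_pos: [448.8, -221.3, 229.2]
eef_rot: [-2.898, 1.212, -0.006]
contact_force: [0.5, -0.4, 0.3]
gripper_width: -0.2
grip_force: 0.0
```

```bash
python3 - <<'E'
from h import *
plan(W(-190,-90),220,YF)
I=robot.grab_frame('wrist');m=robot.camera_model('wrist');cv2.imwrite('pics/w9.png',I)
L=cv2.GaussianBlur(cv2.cvtColor(I,cv2.COLOR_BGR2LAB),(3,3),0).astype(np.float32)
def prof(P):
    p=proj(P,m).astype(np.float32); 
    return p,cv2.remap(L,p[:,:1].copy(),p[:,1:].copy(),cv2.INTER_LINEAR)[:,0]
def avg(fix,rng,ax):
    S=0
    for f in fix:
        p,v=prof([[*(W(r,f) if ax=='x' else W(f,r)),38] for r in rng]); S=S+v
    return S/len(fix),p
r=np.arange(-130,-90,1.)
for y in(-30,-90,-150):
    for dy in(-18,0,18):
        s,p=avg(np.arange(y+dy-5,y+dy+6,1),r,'x'); g=np.linalg.norm(s[3:]-s[:-3],axis=1)
        i=np.argsort(g)[::-1][:3]; print('end',y+dy,(r[i]+1.5),g[i].round(),p[0].round())
r=np.arange(-215,10,1.)
for xs in((-100,-75),(-45,-20)):
    s,p=avg(np.arange(*xs),r,'y'); l=s[:,0]; d=cv2.GaussianBlur(l.reshape(-1,1),(1,21),0)[:,0]-l
    for c in(0,-60,-120,-180): 
        k=abs(r-c)<10; j=np.argmax(np.where(k,d,-99)); print('seam',xs,c,r[j],d[j].round(1))
    print(l[::3].astype(int).tolist())
E
```

```text
t 22.25 pos [ 448.8 -221.3  229.2] Fpos [-191.4  -99.2] yaw -45.4 q7 -1.8 f [ 0.5 -0.4  0.3] w -0.2 tilt [ 0.004 -0.001 -1.   ]
  -> tx,ty,tz,turn [ 0.0025 -0.0089  0.0092] 0.122
end -48 [-110.5 -111.5 -109.5] [32. 27. 22.] [273. 112.]
end -30 [-110.5 -111.5 -109.5] [36. 29. 25.] [255. 110.]
end -12 [-110.5 -109.5 -111.5] [18. 14. 11.] [237. 108.]
end -108 [-111.5 -110.5 -112.5] [42. 34. 28.] [333. 120.]
end -90 [-111.5 -110.5 -112.5] [37. 32. 25.] [315. 117.]
end -72 [-111.5 -110.5 -112.5] [39. 30. 28.] [297. 115.]
end -168 [-110.5 -111.5 -109.5] [93. 84. 58.] [391. 127.]
end -150 [-110.5 -111.5 -109.5] [71. 60. 47.] [374. 125.]
end -132 [-110.5 -109.5 -111.5] [28. 23. 18.] [356. 123.]
seam (-100, -75) 0 1.0 31.2
seam (-100, -75) -60 -60.0 21.0
seam (-100, -75) -120 -120.0 27.0
seam (-100, -75) -180 -179.0 25.8
[142, 140, 140, 145, 154, 156, 156, 160, 165, 165, 165, 163, 131, 171, 170, 163, 171, 160, 174, 170, 165, 150, 158, 160, 155, 143, 159, 150, 161, 135, 150, 150, 140, 168, 169, 165, 169, 160, 173, 169, 163, 152, 156, 158, 153, 145, 158, 151, 159, 132, 151, 146, 156, 164, 168, 167, 167, 159, 170, 165, 160, 153, 155, 156, 150, 146, 155, 151, 158, 132, 152, 142, 99, 150, 143]
seam (-45, -20) 0 1.0 10.1
seam (-45, -20) -60 -60.0 11.3
seam (-45, -20) -120 -120.0 20.6
seam (-45, -20) -180 -180.0 25.2
[151, 149, 141, 136, 140, 142, 142, 121, 121, 124, 123, 123, 114, 168, 161, 155, 157, 163, 159, 159, 160, 147, 154, 146, 151, 137, 148, 140, 147, 124, 132, 135, 120, 146, 140, 131, 130, 133, 129, 125, 124, 112, 116, 104, 106, 101, 102, 100, 102, 83, 91, 88, 92, 94, 91, 87, 84, 85, 84, 77, 76, 70, 71, 62, 61, 61, 59, 56, 56, 45, 48, 44, 29, 44, 43]
```

```bash
python3 -c "
from workcell import robot
print(robot.sign_off())"
```

```text
the job is handed in; nothing more can be done
None
```

The three blocks lie home in a tight row, within about 1.5 mm of the back rail in the last camera measurement. The wedge took a push of about 19 N until it stopped moving; I did not check its grip again after backing off, and the job is handed in with no verdict returned.

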